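Put the tool case away behind the bifold door

TASK

Put the tool case away in the low bench cupboard: push the bifold door at its fold hinge until both panels are folded right up against the jamb, slide the case lengthways into the bay all the way to the back wall, standing flat on the bench, then push the fold back so that the door is shut flat again. Do not knock the other things about or tip the case over.

Things in the scene. Friction and masses are not known exactly. Their poses are not given: they have to be found in the camera images.
- bay (a point): Bench-level point at the middle of the doorway of a fixed grey cupboard, in the plane of the door hinges; x points into the bay, y along the doorway from the hinge jamb to the free jamb, z up. Doorway 260 mm wide (y -130 to 130) between side walls 16 thick, 130 high. No sill: the bench runs in, the door track is flush. The doorway faces roughly world +y.
- bay_back (a point): Point at bench level at the middle of the back wall's inner face, 200 mm straight in from bay, same axes. The bay's clear roof reaches from 170 mm in front of this point to 15 mm behind it; underside 122 mm, top 130 mm above the bench (edge trim to 133).
- door (a joint): Angle a (rad) of the bifold door's first panel: 0 = shut flat, 1.45 = folded up at its stop. It stays where left (about 1 N at the fold). Two equal wooden panels, 130 mm wide, 12 thick, top edge 135 mm above the bench; the second panel mirrors the first, its free edge guided along the track.
- jamb (a point): Axis of the first panel's jamb hinge, at bench level (bay y = -130 mm), same axes as bay. The fold moves on a 130 mm arc about it, outwards from the bay: at door angle a it lies at x = -130 sin(a), y = +130 cos(a) mm from this point.
- fold_post (a point): Middle of the bare hinge pin at the fold: an upright round steel post, 14 mm in diameter, standing 55 mm above the panels' top edge, from 135 to 190 mm above the bench (this point at 162.5). It may be pushed from any side or taken between the fingers. Only its position matters.
- case_center (a point): Centre (55 mm above the underside) of a loose grey and black tool case, about 0.6 kg, on the bench in front of the doorway. Body 180 mm long (x) x 130 wide (y) x 70 high, its top 15 mm above this point. Either end may go in first.
- case_handle (a point): Middle of the case's fixed carrying handle, 101 mm above the case's underside, same axes. A bar along the case's x, 18 mm wide and 18 high, with an open gap 22 mm high below it; at both ends an upright 14 mm long, 18 wide carries it from the case's top, its outer face 89 mm from this point (1 mm inside the case's end face) and its top 9 mm above it.
- glue: Bystander, leave alone: white glue bottle, 52 mm across, 150 tall (origin at the underside).
- paint_tin: Bystander, leave alone: steel paint tin, 84 mm across, 100 tall (origin at the underside).
- offcut: Bystander, leave alone: wooden offcut lying flat, 200 x 45 x 38 mm, long side x (origin at the underside).
- screwdriver: Bystander, leave alone: screwdriver lying flat, about 200 mm long (origin at the underside).
- tape: Bystander, leave alone: tape measure, 76 x 35 x 65 mm (origin at the underside).
- screw_tray: Bystander, leave alone: small open screw tray, 110 x 90 x 40 mm (origin at the underside).
- jar: Bystander, leave alone: glass jar with a lid, 64 mm across, 80 tall (origin at the underside).

How it is judged:
By the outcome, as a careful person would: the job done as asked, in the order asked, and still so for the second after the job is handed in, with the robot touching nothing.
It also fails if it takes over 67 s, if anything falls off the work surface, if the arm or the gripper's body presses on something with over 40 N, if the wrist force passes 120 N, or if a joint passes its speed limit or range.

ROBOT

A 6-joint arm with a two-finger parallel gripper is mounted at the origin on the work surface. World frame = base frame: x ahead of the robot, y to its left, z up, the work surface at z = 0. Lengths are in m, angles in rad, forces in N, time in s.
With the tool pointing down it reaches from about 0.35 to 0.975 m from the base axis. Payload 4.9 kg.
Tool frame: the origin (TCP) lies at the very end of the fingers, on their centre line; the grasp point (between the pads) lies 19 mm behind it; z points along the fingers, y is the line along which they close (so a half turn about z gives the same grasp; the last joint's range is limited). The gripper opens to 85 mm and grips with 20 to 120 N. Pads are 22 mm wide; open, the fingers measure 114 mm over their backs; the gripper's body (76 mm by 85 mm) begins 54 mm behind the grasp point. The pads swing forward as they close: fully open they stand 13 mm farther back than shut.
Start: joints at [1.17, 0.053, 1.613, -0, 1.476, -0.119], TCP at [0.174, 0.6, 0.231] pointing down, gripper open.
Joint ranges: [-3.01, 3.01], [-1.01, 2.22], [0.06, 2.58], [-1.02, 4.17], [0.09, 2.62], [-3.14, 3.14]. Speed limits (rad/s): [2.57, 2.57, 3.14, 3.14, 3.14, 3.14].

INTERFACE

Orientations are given as a rotation vector (axis times angle).
In Python, from station import ctrl gives the robot as it stands.
- The arm moves only by the tool jog_arm, never from a script. Its argument "plan" is a list of rows, each a list of 7 numbers: the shift along the tool's x, y, z in units of 0.02 m (1.0 is 0.02 m), then the turn, a rotation vector about the tool's x, y, z in units of 45 degrees (1.0 is 45 degrees), then the opening, from -1 (shut) to 1 (fully open). A call has 1 to 8 rows; each row shifts and turns the commanded pose from where the row before left it, along the tool's axes as they then stand; what a row does not reach is not made up. A row lasts 1/10 s, in which the tool goes at most 50 mm and 8.59 degrees, less where a joint would pass 70% of its speed; a pose out of reach is approached as far as the arm can. A call with a number of a shift or a turn outside -1 to 1 is refused whole. A call with a gripper value outside its range is refused whole. The fingers move at their own pace and stop on an object; "grip_force" is the grip in N (left out, the last holds). Time passes only in rows, so rows that do not move let the fingers close. It gives the time, the measured TCP pose, the force, the opening and the grip force at its end, in the units of the state.
- ctrl.get_obs(): the state, without advancing time (a new reading comes with each control period).
- ctrl.get_image(name): name is "side" or "top" or "wrist"; returns (picture, depth): 400x640x3 uint8, red, green, blue; 400x640 float32, m along the optical axis (not along the pixel's ray), 0 where there is no reading.
- ctrl.camera_info(name): a dict with "camera_matrix" (3x3 intrinsics, pixels), "rvec" (rotation vector, rad) and "tvec" (3), from world to camera coordinates, as OpenCV has them; the wrist camera has in their place "T_tool_cam" (4x4, takes a point from camera to tool coordinates, whose origin is the TCP and whose axes are the flange's). Camera axes: x right, y down, z forward; pixel columns grow to the right and rows downward; lengths in m; the calibration is good to about 2 mm. The wrist camera is an equidistant fisheye: a pixel r from the principal point sees the ray r / f radians off the axis. A picture is of the moment at which its call begins: read the wrist's pose just before it. camera_info takes no time and is no camera call.
- ctrl.finish_job(): hands the job in; it is judged then, once.
The state is a dict: "t": time; "q": joint angles; "dq": joint speeds; "effort": joint torques, N m; "tool_pos": TCP position; "tool_rot": TCP orientation; "contact_force": force on the tool from outside, world axes, zero at the start; "wrist_torque": the same for the moment, N m; "opening": finger opening in m; "grip_force": force on a finger pad.
Only numpy, scipy, OpenCV 4.12 (cv2) and the standard library are available. Lean on these libraries where they do the work, as an engineer would, in place of code of your own. Each camera call takes 0.05 s, during which the arm holds its last target. There are 200 camera calls.

## Working session

There is one attempt and no reset: what is moved stays moved. The work goes in short steps, Python scripts to look and compute and a tool call to move; the robot and the scene stay as the last step left them, time stands still between calls to the robot, and variables do not carry over. Pictures are saved under pics/ and viewed, at most 13 in all, crops included, and the job is handed in when it is done.

Besides the shell and the picture viewer there is one more tool, called after "Call:" as name(argument=value, ...), one argument or row to a line, values as JSON. jog_arm: Moves the arm, as the interface text tells. Shifts and turns lie within -1 to 1; 1 stands for 0.02 m of shift or 45 degrees of turn. Its arguments: {"type":"object","properties":{"plan":{"type":"array"},"grip_force":{"type":"number"}},"required":["plan"]}

```bash
mkdir -p pics; ls; python3 - <<'E'
from station import ctrl
import cv2,numpy as np
o=ctrl.get_obs();print({k:np.round(v,3) for k,v in o.items()})
for n in("side","top","wrist"):
    p,d=ctrl.get_image(n);cv2.imwrite(f"pics/{n}0.png",p[:,:,::-1]);np.save(f"pics/{n}0.npy",d)
    print(n,ctrl.camera_info(n))
E
```

```text
pics
{'t': np.float64(0.0), 'q': array([ 1.17 ,  0.053,  1.614, -0.   ,  1.476, -0.119]), 'dq': array([-0.001, -0.   , -0.001, -0.   ,  0.001, -0.001]), 'effort': array([ 0.0000e+00, -3.9369e+01, -3.7018e+01, -0.0000e+00,  7.0000e-03,
        0.0000e+00]), 'tool_pos': array([0.174, 0.6  , 0.23 ]), 'tool_rot': array([-4.41e-01, -3.11e+00,  3.00e-03]), 'contact_force': array([ 0.691, -0.593,  0.471]), 'wrist_torque': array([-0.029, -0.011, -0.044]), 'grip_force': np.float64(0.0), 'opening': np.float64(0.085)}
side {'camera_matrix': array([[474.08640999,   0.        , 327.95216327],
       [  0.        , 474.08640999, 198.81439098],
       [  0.        ,   0.        ,   1.        ]]), 'rvec': array([ 2.17617809, -0.62160183,  0.31829203]), 'tvec': array([-0.36278312,  0.3346246 ,  1.31676852])}
top {'camera_matrix': array([[434.38820432,   0.        , 317.53339413],
       [  0.        , 434.38820432, 200.0754335 ],
       [  0.        ,   0.        ,   1.        ]]), 'rvec': array([ 2.17627144, -2.22157683,  0.10068582]), 'tvec': array([0.13018191, 0.55092254, 1.27722039])}
wrist {'camera_matrix': array([[309.70691629,   0.        , 319.95318866],
       [  0.        , 309.70691629, 203.94720467],
       [  0.        ,   0.        ,   1.        ]]), 'T_tool_cam': array([[-7.58792797e-04, -9.48808081e-01, -3.15852258e-01,
         8.23346195e-02],
       [ 9.99999008e-01, -1.09478129e-03,  8.86317221e-04,
         1.53036858e-05],
       [-1.18673409e-03, -3.15851272e-01,  9.48807971e-01,
        -1.42150709e-01],
       [ 0.00000000e+00,  0.00000000e+00,  0.00000000e+00,
         1.00000000e+00]])}
```

View pics/side0.png

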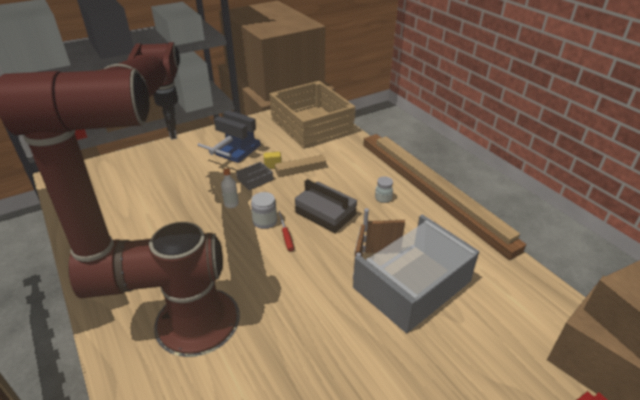

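View pics/top0.png

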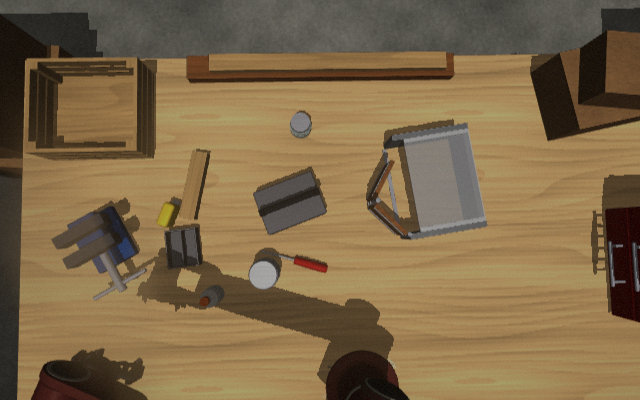

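The side view shows the case at about (325,205), the cupboard at about (415,275) and the half-open door with its post at about (366,225). In the top view the case is at (290,200), the fold near (370,205), the jambs near (408,237) and (387,140), and the bay opening faces left (+y). I'll enlarge both for detail.

```bash
cat > h.py <<'E'
import cv2,numpy as np
from scipy.spatial.transform import Rotation as Ro
from station import ctrl
def cam(n):
    i=ctrl.camera_info(n);K=np.array(i["camera_matrix"]);R=Ro.from_rotvec(i["rvec"]).as_matrix();return K,R,np.array(i["tvec"])
def ray(n,uv):
    K,R,t=cam(n);d=R.T@np.linalg.inv(K)@np.array([uv[0],uv[1],1.]);return -R.T@t,d
def plane(n,uv,z):
    c,d=ray(n,uv);return c+d*(z-c[2])/d[2]
def cross(n1,a,n2,b):
    c1,d1=ray(n1,a);c2,d2=ray(n2,b);s=np.linalg.lstsq(np.c_[d1,-d2],c2-c1,rcond=None)[0]
    p,q=c1+d1*s[0],c2+d2*s[1];return (p+q)/2,np.linalg.norm(p-q)
def cloud(n,D):
    K,R,t=cam(n);v,u=np.mgrid[:400,:640];P=np.stack([(u-K[0,2])*D/K[0,0],(v-K[1,2])*D/K[1,1],D],-1);return (P-t)@R
def crop(src,dst,x0,y0,x1,y1,s):
    p=cv2.imread(src)[y0:y1,x0:x1];cv2.imwrite(dst,cv2.resize(p,None,fx=s,fy=s,interpolation=cv2.INTER_CUBIC))
E
python3 - <<'E'
from h import *
crop("pics/top0.png","pics/topc.png",245,110,500,250,3.1)
crop("pics/side0.png","pics/sidec.png",285,170,485,330,3.7)
D=np.load("pics/top0.npy");P=cloud("top",D)
# case: pts z in levels
for u,v in[(290,200),(275,225),(300,175),(265,265),(410,237),(400,140),(440,180)]: print(u,v,P[v,u].round(3))
E
```

```text
290 200 [0.549 0.197 0.105]
275 225 [0.481 0.242 0.071]
300 175 [0.624 0.169 0.064]
265 265 [0.372 0.269 0.105]
410 237 [ 0.44  -0.127  0.132]
400 140 [ 0.709 -0.111  0.121]
440 180 [ 0.595 -0.217  0.125]
```

View pics/topc.png

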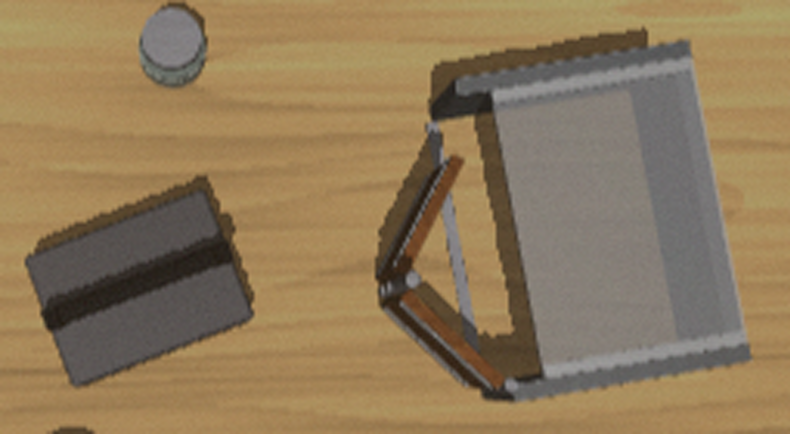

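View pics/sidec.png

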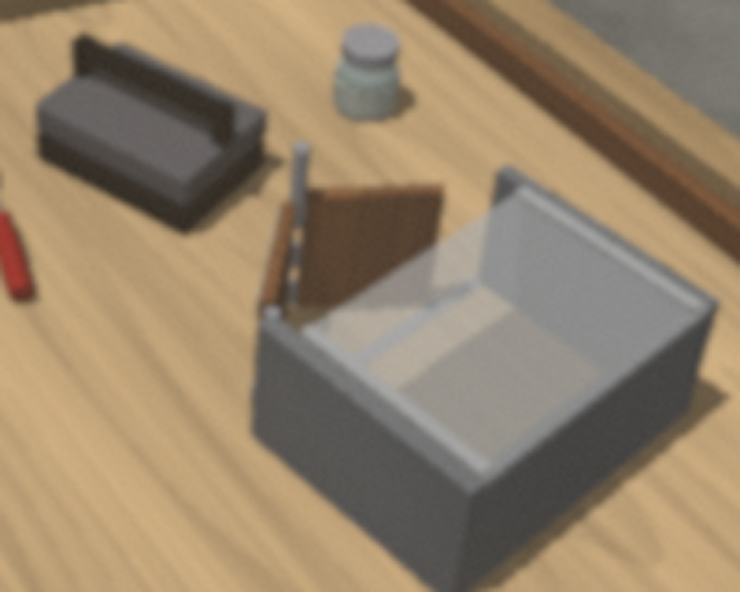

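```bash
python3 - <<'E'
from h import *
T=lambda a,b:(245+a/3.1,110+b/3.1); S=lambda a,b:(285+a/3.7,170+b/3.7)
print("post top",cross("top",T(412,280),"side",S(301,148)))
print("jamb hinge",cross("top",T(511,384),"side",S(272,314)))
for n,p in dict(roofedgeA=(492,100),roofedgeB=(543,378),ru=(690,48),rl=(748,350),hinge=(511,384),fu=(460,85)).items(): print(n,plane("top",T(*p),.131).round(4))
print("wall back-left corner 2view",cross("top",T(748,352),"side",S(478,488)), cross("top",T(688,46),"side",S(712,306)))
print("freejamb",cross("top",T(457,85),"side",S(508,172)))
D=np.load("pics/top0.npy");P=cloud("top",D)
box=(P[...,0]>.4)&(P[...,0]<.7)&(P[...,1]>.05)&(P[...,1]<.32)
for lo,hi in((.055,.085),(.098,.12)):
    q=P[box&(P[...,2]>lo)&(P[...,2]<hi)]
    r=cv2.minAreaRect(q[:,:2].astype(np.float32));print(lo,len(q),np.median(q[:,2]).round(4),r, cv2.boxPoints(r).round(3).tolist())
m=(P[...,2]>.123)&(P[...,2]<.145)&(P[...,1]<-.02)&(P[...,1]>-.45)&(P[...,0]>.35)&(P[...,0]<.9)
# post
q=P[(P[...,2]>.15)&(P[...,1]<-.0)&(P[...,1]>-.3)&(P[...,0]>.4)&(P[...,0]<.8)];print("post pts",len(q),q.mean(0) if len(q) else 0,q[:,2].max() if len(q) else 0)
E
```

```text
post top (array([ 0.53883311, -0.03405324,  0.18570872]), np.float64(0.0008962248093300992))
jamb hinge (array([ 0.44876402, -0.12810243,  0.12629697]), np.float64(0.0002213398067682053))
roofedgeA [ 0.7007 -0.1191  0.131 ]
roofedgeB [ 0.4536 -0.1554  0.131 ]
ru [ 0.7448 -0.2986  0.131 ]
rl [ 0.4742 -0.338   0.131 ]
hinge [ 0.4489 -0.1271  0.131 ]
fu [ 0.7147 -0.091   0.131 ]
wall back-left corner 2view (array([ 0.47297035, -0.34035133,  0.12611069]), np.float64(0.001138210776853369)) (array([ 0.74716824, -0.2985124 ,  0.12482209]), np.float64(0.0021026462378293293))
freejamb (array([ 0.7178122 , -0.09098063,  0.12181729]), np.float64(0.002744581456163584))
0.055 2417 0.0693 ((0.5444293022155762, 0.20085832476615906), (0.13027423620224, 0.17978054285049438), 20.128841400146484) [[0.4519999921321869, 0.2630000114440918], [0.5139999985694885, 0.09399999678134918], [0.6370000243186951, 0.13899999856948853], [0.574999988079071, 0.30799999833106995]]
0.098 431 0.1098 ((0.5441717505455017, 0.20079553127288818), (0.01828738860785961, 0.17756101489067078), 20.150053024291992) [[0.5049999952316284, 0.2809999883174896], [0.5659999847412109, 0.11400000005960464], [0.5830000042915344, 0.12099999934434891], [0.5220000147819519, 0.28700000047683716]]
post pts 36 [ 0.53839356 -0.0313352   0.18120597] 0.1938502408108137
```

Everything agrees:
- **Post to jamb:** 130.8 mm, so a ≈ 0.67.
- **Case top:** z 0.069.
- **Handle top:** z 0.110.
- **Roof edge:** about 28 mm inside the doorway.

I'll align the tool with the bay axes first.

Call:
jog_arm(
  plan=[
    [0,0,0,0,0,0.182,1],
    [0,0,0,0,0,0.182,1],
    [0,0,0,0,0,0.182,1],
    [0,0,0,0,0,0.182,1],
    [0,0,0,0,0,0.182,1],
    [0,0,0,0,0,0.182,1],
    [0,0,0,0,0,0.182,1],
    [0,0,0,0,0,0.182,1],
  ],
  grip_force=30,
)

```text
t: 0.95
tool_pos: [0.1737, 0.6001, 0.2307]
tool_rot: [2.061, 2.371, -0.001]
contact_force: [-0.0, 0.1, -0.1]
opening: 0.0855
grip_force: 0.0
```

```bash
cat >> h.py <<'E'
J=np.array([.449,-.128]);BY=np.array([.989,.146]);BX=np.array([.146,-.989])
bay=lambda p:np.array([(p[:2]-J)@BX,(p[:2]-J)@BY-.13])*1000
def st(target=None):
    o=ctrl.get_obs();R=Ro.from_rotvec(o["tool_rot"]).as_matrix()
    print("t",round(float(o["t"]),2),"tcp",np.round(o["tool_pos"],4),"bay mm",bay(o["tool_pos"]).round(1),"yaw_y",np.degrees(np.arctan2(R[1,1],R[0,1])).round(2),"zt",R[:,2].round(3),"F",np.round(o["contact_force"],1),"open",round(float(o["opening"]),4),"q",np.round(o["q"],2))
    if target is not None: print("tool units to go",(R.T@(np.array(target)-o["tool_pos"])/.02).round(2))
E
python3 -c "
from h import *
st((.5385,-.0325,.215))"
```

```text
t 0.95 tcp [0.1737 0.6001 0.2307] bay mm [-760.3 -296. ] yaw_y 8.0 zt [-0.    -0.001 -1.   ] F [-0.   0.1 -0.1] open 0.0855 q [1.17 0.05 1.61 0.   1.48 1.03]
tool units to go [-33.86  13.66   0.81]
```

Call:
jog_arm(
  plan=[
    [-1,0.4,0,0,0,0,1],
    [-1,0.4,0,0,0,0,1],
    [-1,0.4,0,0,0,0,1],
    [-1,0.4,0,0,0,0,1],
    [-1,0.4,0,0,0,0,1],
    [-1,0.4,0,0,0,0,1],
    [-1,0.4,0,0,0,0,1],
    [-1,0.4,0,0,0,0,1],
  ],
)

```text
t: 1.75
tool_pos: [0.2605, 0.4503, 0.2309]
tool_rot: [2.054, 2.377, -0.001]
contact_force: [0.1, -1.3, 0.2]
opening: 0.0854
grip_force: 0.0
```

Call:
jog_arm(
  plan=[
    [-1,0.4,0,0,0,0,1],
    [-1,0.4,0,0,0,0,1],
    [-1,0.4,0,0,0,0,1],
    [-1,0.4,0,0,0,0,1],
    [-1,0.4,0,0,0,0,1],
    [-1,0.4,0,0,0,0,1],
    [-1,0.4,0,0,0,0,1],
    [-1,0.4,0,0,0,0,1],
  ],
)

```text
t: 2.55
tool_pos: [0.347, 0.3014, 0.231]
tool_rot: [-2.054, -2.377, 0.001]
contact_force: [-0.1, -0.6, -0.2]
opening: 0.0858
grip_force: 0.0
```

Call:
jog_arm(
  plan=[
    [-1,0.4,0,0,0,0,1],
    [-1,0.4,0,0,0,0,1],
    [-1,0.4,0,0,0,0,1],
    [-1,0.4,0,0,0,0,1],
    [-1,0.4,0,0,0,0,1],
    [-1,0.4,0,0,0,0,1],
    [-1,0.4,0,0,0,0,1],
    [-1,0.4,0,0,0,0,1],
  ],
)

```text
t: 3.35
tool_pos: [0.4335, 0.1524, 0.231]
tool_rot: [-2.054, -2.377, 0.0]
contact_force: [-0.2, 0.1, 0.9]
opening: 0.0854
grip_force: 0.0
```

```bash
python3 -c "
from h import *
st((.5385,-.0325,.215))"
```

```text
t 3.35 tcp [0.4335 0.1524 0.231 ] bay mm [-279.6 -104.4] yaw_y 8.33 zt [-0. -0. -1.] F [-0.2  0.1  0.9] open 0.0854 q [ 0.18 -0.36  1.98  0.    1.52  0.03]
tool units to go [-9.91  3.86  0.8 ]
```

Call:
jog_arm(
  plan=[
    [-1,0.4,0,0,0,0,1],
    [-1,0.4,0,0,0,0,1],
    [-1,0.4,0,0,0,0,1],
    [-1,0.4,0,0,0,0,1],
    [-1,0.4,0,0,0,0,1],
    [-1,0.4,0,0,0,0,1],
    [-1,0.4,0,0,0,0,1],
    [-1,0.4,0,0,0,0,1],
  ],
)

```text
t: 4.15
tool_pos: [0.52, 0.0034, 0.2309]
tool_rot: [-2.054, -2.377, 0.0]
contact_force: [0.8, 0.4, -0.2]
opening: 0.0854
grip_force: 0.0
```

Call:
jog_arm(
  plan=[
    [-1,0.4,0,0,0,0,1],
    [-0.9,0.3,0,0,0,0,1],
    [0,0,0,0,0,0,1],
  ],
)

```text
t: 4.45
tool_pos: [0.5397, -0.0331, 0.231]
tool_rot: [-2.057, -2.374, 0.001]
contact_force: [-0.5, 0.2, 0.7]
opening: 0.0856
grip_force: 0.0
```

```bash
python3 - <<'E'
from h import *
p,d=ctrl.get_image("wrist");cv2.imwrite("pics/w1.png",p[:,:,::-1])
st((.5385,-.0325,.145))
E
```

```text
t 4.5 tcp [ 0.5392 -0.032   0.2309] bay mm [-81.7 -26.7] yaw_y 8.25 zt [-0.001  0.    -1.   ] F [0.1 0.5 1.3] open 0.0855 q [-0.2  -0.15  1.81  0.    1.48 -0.34]
tool units to go [-0.02 -0.04  4.3 ]
```

View pics/w1.png

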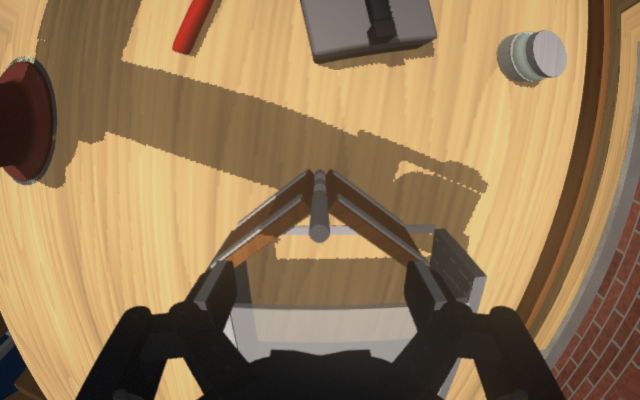

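The wrist view shows the post top at (320,232), centred between the fingers. Its ray at z 0.19 lands 2 mm from the TCP in x. I'll descend and close on it.

Call:
jog_arm(
  plan=[
    [0.1,0,0.9,0,0,0,1],
    [0,0,0.9,0,0,0,1],
    [0,0,0.9,0,0,0,1],
    [0,0,0.9,0,0,0,1],
    [0,0,0.7,0,0,0,1],
    [0,0,0,0,0,0,-1],
    [0,0,0,0,0,0,-1],
    [0,0,0,0,0,0,-1],
  ],
  grip_force=30,
)

```text
t: 5.3
tool_pos: [0.5397, -0.0294, 0.1466]
tool_rot: [2.053, 2.376, 0.002]
contact_force: [-0.0, 1.0, -0.9]
opening: 0.0441
grip_force: 0.0
```

Call:
jog_arm(
  plan=[
    [0,0,0,0,0,0,-1],
    [0,0,0,0,0,0,-1],
    [0,0,0,0,0,0,-1],
    [0,0,0,0,0,0,-1],
  ],
)

```text
t: 5.7
tool_pos: [0.5391, -0.0299, 0.1464]
tool_rot: [2.054, 2.376, -0.001]
contact_force: [-4.1, -2.4, 5.9]
opening: 0.0131
grip_force: 29.6
```

```bash
python3 - <<'E'
from h import *
st()
a0=.672
# arc rows in tool units (tool x=-bay x, tool y=bay y)
A=np.linspace(a0,1.47,9);X=-130*np.sin(A);Y=130*np.cos(A)
print(np.c_[-np.diff(X),np.diff(Y)].round(1)/20)
E
```

```text
t 5.7 tcp [ 0.5391 -0.0299  0.1464] bay mm [-83.9 -26.6] yaw_y 8.32 zt [ 0.    -0.001 -1.   ] F [-4.1 -2.4  5.9] open 0.0131 q [-0.19 -0.08  1.89 -0.    1.33 -0.34]
[[ 0.485 -0.43 ]
 [ 0.44  -0.475]
 [ 0.39  -0.515]
 [ 0.34  -0.555]
 [ 0.28  -0.585]
 [ 0.22  -0.61 ]
 [ 0.16  -0.63 ]
 [ 0.095 -0.64 ]]
```

Call:
jog_arm(
  plan=[
    [0.48,-0.43,0,0,0,0,-1],
    [0.44,-0.475,0,0,0,0,-1],
    [0.39,-0.515,0,0,0,0,-1],
    [0.34,-0.555,0,0,0,0,-1],
    [0.28,-0.585,0,0,0,0,-1],
    [0.22,-0.61,0,0,0,0,-1],
    [0.16,-0.63,0,0,0,0,-1],
    [0.1,-0.64,0,0,0,0,-1],
  ],
)

```text
t: 6.5
tool_pos: [0.4439, 0.0075, 0.1463]
tool_rot: [2.052, 2.378, 0.007]
contact_force: [0.8, 0.9, 6.2]
opening: 0.0136
grip_force: 30.7
```

Call:
jog_arm(
  plan=[
    [0,-0.1,0,0,0,0,-1],
    [0,0,0,0,0,0,-1],
  ],
)

```text
t: 6.7
tool_pos: [0.4439, 0.0075, 0.1463]
tool_rot: [2.051, 2.375, 0.014]
contact_force: [11.3, 6.8, -0.5]
opening: 0.0128
grip_force: 31.3
```

```bash
python3 - <<'E'
from h import *
st()
E
```

```text
t 6.7 tcp [0.4439 0.0075 0.1463] bay mm [-134.7 -115.3] yaw_y 8.37 zt [ 0.009  0.004 -1.   ] F [11.3  6.8 -0.5] open 0.0128 q [-0.15 -0.34  2.11  0.01  1.37 -0.3 ]
```

Call:
jog_arm(
  plan=[
    [0,0.1,0,0,0,0,-0.3],
    [0,0,0,0,0,0,0],
    [0,0,-0.9,0,0,0,0.5],
    [0,0,-0.9,0,0,0,1],
    [0,0,-0.9,0,0,0,1],
    [0,0,-0.9,0,0,0,1],
    [0,0,-0.6,0,0,0,1],
    [0,0,0,0,0,0,1],
  ],
)

```text
t: 7.5
tool_pos: [0.4445, 0.0055, 0.2307]
tool_rot: [2.053, 2.376, 0.002]
contact_force: [0.1, -0.3, 0.5]
opening: 0.0852
grip_force: 0.0
```

```bash
python3 - <<'E'
from h import *
st((.5186,.2713,.2))
p,d=ctrl.get_image("top");cv2.imwrite("pics/top1.png",p[:,:,::-1])
p,d=ctrl.get_image("wrist");cv2.imwrite("pics/w2.png",p[:,:,::-1])
E
```

```text
t 7.5 tcp [0.4445 0.0055 0.2307] bay mm [-132.6 -115. ] yaw_y 8.34 zt [ 0.002 -0.    -1.   ] F [ 0.1 -0.3  0.5] open 0.0852 q [-0.16 -0.4   2.02  0.    1.53 -0.3 ]
tool units to go [12.62  5.59  1.54]
```

View pics/w2.png

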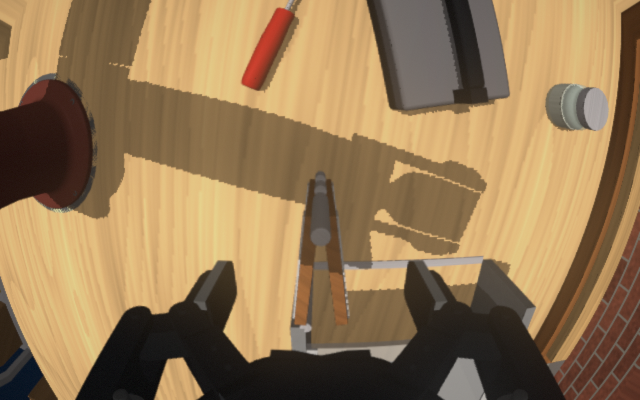

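The wrist view shows both panels folded together with the post at about (320,235), and the opening clear to the right. Next is the case handle.

Call:
jog_arm(
  plan=[
    [0.97,0.43,0,0,0,0,1],
    [0.97,0.43,0,0,0,0,1],
    [0.97,0.43,0,0,0,0,1],
    [0.97,0.43,0,0,0,0,1],
    [0.97,0.43,0,0,0,0,1],
    [0.97,0.43,0,0,0,0,1],
    [0.97,0.43,0,0,0,0,1],
    [0.97,0.43,0,0,0,0,1],
  ],
)

```text
t: 8.4
tool_pos: [0.4889, 0.1697, 0.2273]
tool_rot: [-2.053, -2.375, 0.004]
contact_force: [0.1, 0.1, -0.2]
opening: 0.0857
grip_force: 0.0
```

Call:
jog_arm(
  plan=[
    [0.97,0.43,0,0,0,0,1],
    [0.97,0.43,0,0,0,0,1],
    [0.97,0.43,0,0,0,0,1],
    [0.97,0.43,0,0,0,0,1],
    [0.97,0.43,0,0,0,0,1],
    [0,0,0,0,0,-0.13,1],
    [0,0,0,0,0,-0.13,1],
    [0,0,0,0,0,0,1],
  ],
)

```text
t: 9.2
tool_pos: [0.5173, 0.2711, 0.2272]
tool_rot: [-1.8, -2.573, 0.004]
contact_force: [-0.1, -0.0, -0.4]
opening: 0.0854
grip_force: 0.0
```

```bash
python3 - <<'E'
from h import *
st((.5186,.2713,.084))
# case by depth after door work, before grasp (image taken earlier)
p,d=ctrl.get_image("wrist");cv2.imwrite("pics/w3.png",p[:,:,::-1])
E
```

```text
t 9.2 tcp [0.5173 0.2711 0.2272] bay mm [-384.7   -4.2] yaw_y 20.04 zt [-0.003 -0.001 -1.   ] F [-0.1 -0.  -0.4] open 0.0854 q [ 0.36 -0.04  1.71 -0.    1.47  0.01]
tool units to go [-0.01  0.09  7.16]
```

View pics/w3.png

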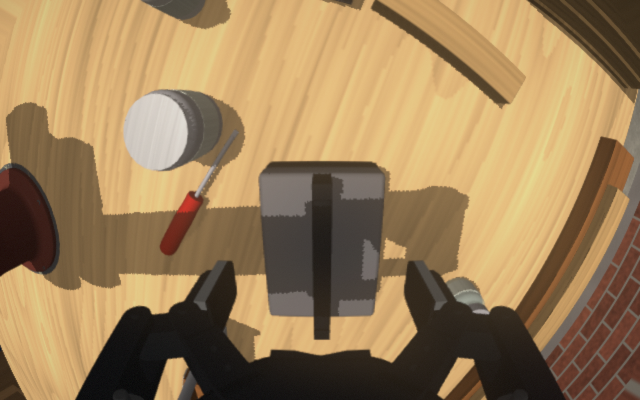

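The wrist view shows the handle centred at column 321, straight between the fingers, with its outer end at row 176, about 12–14 mm beyond the TCP as planned. Descend and grip.

Call:
jog_arm(
  plan=[
    [0,0.08,0.9,0,0,0,1],
    [0,0,0.9,0,0,0,1],
    [0,0,0.9,0,0,0,1],
    [0,0,0.9,0,0,0,1],
    [0,0,0.9,0,0,0,1],
    [0,0,0.9,0,0,0,1],
    [0,0,0.9,0,0,0,1],
    [0,0,0.8,0,0,0,1],
  ],
)

```text
t: 10.05
tool_pos: [0.5189, 0.2713, 0.0856]
tool_rot: [-1.803, -2.571, 0.002]
contact_force: [-0.5, -0.4, 0.8]
opening: 0.0854
grip_force: 0.0
```

Call:
jog_arm(
  plan=[
    [0,0,0,0,0,0,1],
    [0,0,0,0,0,0,-0.6],
    [0,0,0,0,0,0,-1],
    [0,0,0,0,0,0,-1],
    [0,0,0,0,0,0,-1],
    [0,0,0,0,0,0,-1],
    [0,0,0,0,0,0,-1],
    [0,0,0,0,0,0,-1],
  ],
  grip_force=50,
)

```text
t: 10.85
tool_pos: [0.52, 0.272, 0.0882]
tool_rot: [1.801, 2.574, 0.001]
contact_force: [-2.4, 0.3, 5.7]
opening: 0.0169
grip_force: 50.4
```

```bash
python3 - <<'E'
from h import *
st()
E
```

```text
t 10.85 tcp [0.52   0.272  0.0882] bay mm [-385.2   -1.4] yaw_y 20.02 zt [ 0.001  0.001 -1.   ] F [-2.4  0.3  5.7] open 0.0169 q [0.35 0.09 1.82 0.   1.23 0.01]
```

Call:
jog_arm(
  plan=[
    [0,0,0,0,0,0.065,-1],
    [0,0,0,0,0,0.065,-1],
    [0,0,0,0,0,0.065,-1],
    [0,0,0,0,0,0.065,-1],
    [-0.2,0.2,0,0,0,0,-1],
    [-0.4,0.3,0,0,0,0,-1],
    [-0.6,0.3,0,0,0,0,-1],
    [-0.6,0.3,0,0,0,0,-1],
  ],
)

```text
t: 11.65
tool_pos: [0.5468, 0.2407, 0.0882]
tool_rot: [-2.052, -2.376, -0.004]
contact_force: [-3.0, 4.6, 5.6]
opening: 0.017
grip_force: 50.4
```

```bash
python3 - <<'E'
from h import *
st()
E
```

```text
t 11.65 tcp [0.5468 0.2407 0.0882] bay mm [-350.4   20.5] yaw_y 8.38 zt [-0.     0.004 -1.   ] F [-3.   4.6  5.6] open 0.017 q [0.29 0.12 1.79 0.   1.23 0.14]
```

Call:
jog_arm(
  plan=[
    [-0.8,0,0,0,0,0,-1],
    [-0.8,0,0,0,0,0,-1],
    [-0.8,0,0,0,0,0,-1],
    [-0.8,0,0,0,0,0,-1],
    [-0.8,0,0,0,0,0,-1],
    [-0.8,0,0,0,0,0,-1],
    [-0.8,0,0,0,0,0,-1],
    [-0.6,0,0,0,0,0,-1],
  ],
)

```text
t: 12.45
tool_pos: [0.5653, 0.1171, 0.0882]
tool_rot: [-2.053, -2.377, -0.005]
contact_force: [-0.3, 6.0, 5.3]
opening: 0.0171
grip_force: 50.3
```

```bash
python3 - <<'E'
from h import *
st()
p,d=ctrl.get_image("top");cv2.imwrite("pics/top2.png",p[:,:,::-1])
crop("pics/top2.png","pics/top2c.png",265,100,500,260,3.2)
P=cloud("top",d);box=(P[...,0]>.4)&(P[...,0]<.75)&(P[...,1]<.3)&(P[...,1]>-.1)
q=P[box&(P[...,2]>.06)&(P[...,2]<.08)];r=cv2.minAreaRect(q[:,:2].astype(np.float32));print(len(q),r)
E
```

```text
t 12.45 tcp [0.5653 0.1171 0.0882] bay mm [-225.5   20.8] yaw_y 8.36 zt [ 0.002  0.003 -1.   ] F [-0.3  6.   5.3] open 0.0171 q [ 0.07  0.07  1.84  0.    1.23 -0.07]
1146 ((0.589549720287323, 0.05713453143835068), (0.2783839702606201, 0.2946746349334717), 83.02304077148438)
```

View pics/top2c.png

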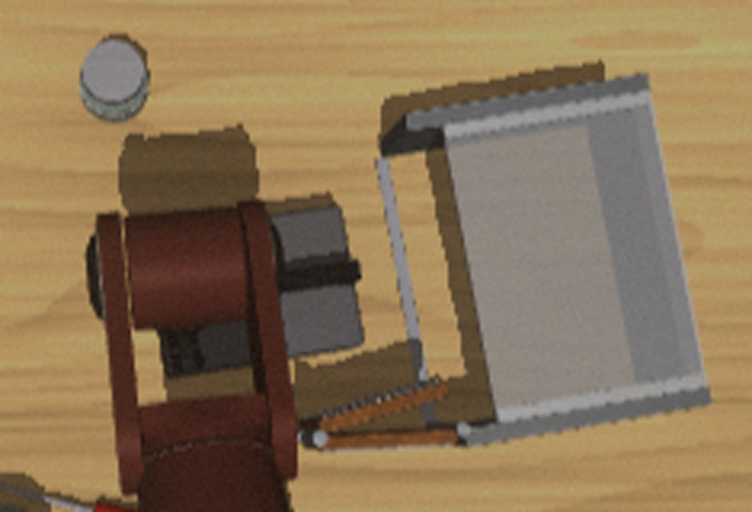

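The crop shows the case straight and lined up with the opening, and the panels folded at about (390,410), clear of the case. I'll slide it in.

Call:
jog_arm(
  plan=[
    [-0.8,0,0,0,0,0,-1],
    [-0.8,0,0,0,0,0,-1],
    [-0.8,0,0,0,0,0,-1],
    [-0.8,0,0,0,0,0,-1],
    [-0.8,0,0,0,0,0,-1],
    [-0.8,0,0,0,0,0,-1],
    [-0.8,0,0,0,0,0,-1],
    [-0.8,0,0,0,0,0,-1],
  ],
)

```text
t: 13.3
tool_pos: [0.5838, -0.0092, 0.0882]
tool_rot: [-2.052, -2.377, -0.005]
contact_force: [-0.5, 7.3, 6.5]
opening: 0.0169
grip_force: 50.5
```

Call:
jog_arm(
  plan=[
    [-0.8,0,0,0,0,0,-1],
    [-0.8,0,0,0,0,0,-1],
    [-0.8,0,0,0,0,0,-1],
    [-0.8,0,0,0,0,0,-1],
    [-0.8,0,0,0,0,0,-1],
    [-0.4,0,0,0,0,0,-1],
    [0,0,0,0,0,0,-1],
  ],
)

```text
t: 14.0
tool_pos: [0.5968, -0.098, 0.0882]
tool_rot: [2.053, 2.376, 0.001]
contact_force: [-0.1, -0.0, 4.8]
opening: 0.0171
grip_force: 50.3
```

```bash
python3 - <<'E'
from h import *
st()
print("post",bay(plane("top",(265+320/3.2,100+437/3.2),.188)))
E
```

```text
t 14.0 tcp [ 0.5968 -0.098   0.0882] bay mm [-8.1 20.5] yaw_y 8.33 zt [ 0.002 -0.    -1.   ] F [-0.1 -0.   4.8] open 0.0171 q [-0.29  0.13  1.78  0.    1.23 -0.43]
post [-129.89946609 -114.44535219]
```

Call:
jog_arm(
  plan=[
    [0,0,0,0,0,0,-0.3],
    [0,0,0,0,0,0,0],
    [0,0,-0.8,0,0,0,0],
    [0,0,-0.8,0,0,0,0],
    [0,0,-0.9,0,0,0,0],
    [0.8,0,0,0,0,0,-1],
    [0.8,0,0,0,0,0,-1],
    [0.8,0,0,0,0,0,-1],
  ],
)

```text
t: 14.8
tool_pos: [0.5881, -0.0478, 0.1367]
tool_rot: [-2.053, -2.377, 0.001]
contact_force: [0.2, 0.7, 0.2]
opening: 0.0008
grip_force: 0.0
```

Call:
jog_arm(
  plan=[
    [0,0,0,0,0,0,-1],
    [0,0,0.7,0,0,0,-1],
    [0,0,0.8,0,0,0,-1],
    [0,0,0.8,0,0,0,-1],
    [0,0,0.8,0,0,0,-1],
    [0,0,0.3,0,0,0,-1],
    [0,0,0,0,0,0,-1],
  ],
)

```text
t: 15.5
tool_pos: [0.5877, -0.0496, 0.0671]
tool_rot: [-2.053, -2.374, 0.003]
contact_force: [0.2, 0.2, 1.0]
opening: 0.0002
grip_force: 0.0
```

```bash
python3 - <<'E'
from h import *
st()
E
```

```text
t 15.5 tcp [ 0.5877 -0.0496  0.0671] bay mm [-57.2  18.6] yaw_y 8.31 zt [-0.004  0.001 -1.   ] F [0.2 0.2 1. ] open 0.0002 q [-0.21  0.13  1.82 -0.    1.2  -0.36]
```

Call:
jog_arm(
  plan=[
    [-0.5,0.1,0,0,0,0,-1],
    [-0.5,0,0,0,0,0,-1],
    [-0.5,0,0,0,0,0,-1],
    [-0.5,0,0,0,0,0,-1],
    [-0.4,0,0,0,0,0,-1],
    [-0.3,0,0,0,0,0,-1],
    [-0.1,0,0,0,0,0,-1],
    [0,0,0,0,0,0,-1],
  ],
)

```text
t: 16.3
tool_pos: [0.5991, -0.1055, 0.0693]
tool_rot: [2.054, 2.376, -0.001]
contact_force: [0.1, 0.1, -0.8]
opening: -0.0001
grip_force: 0.0
```

Call:
jog_arm(
  plan=[
    [-0.1,0,0,0,0,0,-1],
    [-0.1,0,0,0,0,0,-1],
    [0,0,0,0,0,0,-1],
  ],
)

```text
t: 16.6
tool_pos: [0.5995, -0.1087, 0.0692]
tool_rot: [-2.054, -2.377, 0.0]
contact_force: [-0.2, 2.8, 0.2]
opening: -0.0003
grip_force: 0.0
```

```bash
python3 - <<'E'
from h import *
st()
E
```

```text
t 16.6 tcp [ 0.5995 -0.1087  0.0692] bay mm [ 2.9 21.7] yaw_y 8.34 zt [-0. -0. -1.] F [-0.2  2.8  0.2] open -0.0003 q [-0.3   0.17  1.77 -0.    1.2  -0.45]
```

Call:
jog_arm(
  plan=[
    [-0.1,0,0,0,0,0,-1],
    [-0.1,0,0,0,0,0,-1],
    [0,0,0,0,0,0,-1],
  ],
)

```text
t: 16.9
tool_pos: [0.6003, -0.1123, 0.0692]
tool_rot: [-2.054, -2.376, -0.002]
contact_force: [1.4, 4.6, 1.3]
opening: -0.0001
grip_force: 0.0
```

Call:
jog_arm(
  plan=[
    [-0.1,0,0,0,0,0,-1],
    [0,0,0,0,0,0,-1],
  ],
)

```text
t: 17.1
tool_pos: [0.601, -0.1124, 0.0693]
tool_rot: [-2.053, -2.375, -0.007]
contact_force: [1.8, 11.7, 1.3]
opening: 0.0001
grip_force: 0.0
```

Call:
jog_arm(
  plan=[
    [-0.1,0,0,0,0,0,-1],
    [0,0,0,0,0,0,-1],
  ],
)

```text
t: 17.3
tool_pos: [0.6013, -0.1124, 0.0693]
tool_rot: [-2.051, -2.374, -0.011]
contact_force: [1.8, 17.4, 2.3]
opening: 0.0003
grip_force: 0.0
```

Call:
jog_arm(
  plan=[
    [0.4,0,0,0,0,0,-1],
    [0.8,0,0,0,0,0,-1],
    [0.8,0,-0.9,0,0,0,-1],
    [0.8,0,-1,0,0,0,1],
    [0.8,0,-1,0,0,0,1],
    [0.8,0,-1,0,0,0,1],
    [0.8,0,-1,0,0,0,1],
    [0.8,0,-1,0,0,0,1],
  ],
)

```text
t: 18.1
tool_pos: [0.5831, 0.0026, 0.1881]
tool_rot: [2.054, 2.376, -0.001]
contact_force: [-0.1, -0.3, -0.2]
opening: 0.0724
grip_force: 0.0
```

Call:
jog_arm(
  plan=[
    [0.4,-0.9,-1,0,0,0,1],
    [0.2,-0.9,-1,0,0,0,1],
    [0.2,-0.9,0,0,0,0,1],
    [0,-0.9,0,0,0,0,1],
    [0,-0.9,0,0,0,0,1],
    [0,-0.9,0,0,0,0,1],
    [0,-0.9,0,0,0,0,1],
    [0,0,0,0,0,0,1],
  ],
)

```text
t: 18.9
tool_pos: [0.4552, -0.0005, 0.2272]
tool_rot: [2.054, 2.375, -0.001]
contact_force: [1.0, 0.0, -0.7]
opening: 0.0858
grip_force: 0.0
```

```bash
python3 - <<'E'
from h import *
t=J+(-.130)*BX+(-.114+.13)*BY
st((*t,.1465))
p,d=ctrl.get_image("top");cv2.imwrite("pics/top3.png",p[:,:,::-1])
crop("pics/top3.png","pics/top3c.png",265,100,500,260,3.2)
E
```

```text
t 18.9 tcp [ 0.4552 -0.0005  0.2272] bay mm [-125.2 -105.2] yaw_y 8.29 zt [ 0.001 -0.001 -1.   ] F [ 1.   0.  -0.7] open 0.0858 q [-0.16 -0.37  2.   -0.    1.52 -0.31]
tool units to go [ 0.24 -0.44  4.03]
```

View pics/top3c.png

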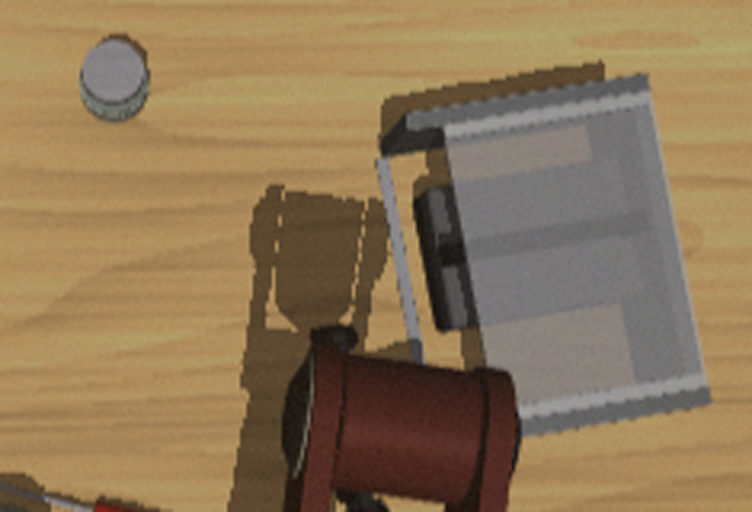

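The case sits straight under the clear roof, its outer end at (430,260), inside the track line (400,270). I'll take the post.

Call:
jog_arm(
  plan=[
    [0.24,-0.44,0,0,0,0,1],
    [0,0,0.9,0,0,0,1],
    [0,0,0.9,0,0,0,1],
    [0,0,0.9,0,0,0,1],
    [0,0,0.9,0,0,0,1],
    [0,0,0.4,0,0,0,1],
    [0,0,0,0,0,0,-1],
    [0,0,0,0,0,0,-1],
  ],
  grip_force=30,
)

```text
t: 19.75
tool_pos: [0.4474, 0.0032, 0.148]
tool_rot: [2.054, 2.377, 0.0]
contact_force: [0.2, 0.8, -0.6]
opening: 0.0589
grip_force: 0.0
```

Call:
jog_arm(
  plan=[
    [0,0,0,0,0,0,-1],
    [0,0,0,0,0,0,-1],
    [0,0,0,0,0,0,-1],
    [0,0,0,0,0,0,-1],
    [0,0,0,0,0,0,-1],
  ],
)

```text
t: 20.25
tool_pos: [0.4475, 0.0031, 0.1481]
tool_rot: [2.053, 2.376, 0.001]
contact_force: [-0.5, 0.4, 3.7]
opening: 0.0128
grip_force: 29.6
```

```bash
python3 - <<'E'
from h import *
st()
A=np.linspace(1.45,0,17);X=-130*np.sin(A);Y=130*np.cos(A)
print((np.c_[-np.diff(X),np.diff(Y)]/20).round(2).tolist())
E
```

```text
t 20.25 tcp [0.4475 0.0031 0.1481] bay mm [-129.8 -112.4] yaw_y 8.33 zt [ 0.001 -0.    -1.   ] F [-0.5  0.4  3.7] open 0.0128 q [-0.16 -0.33  2.1  -0.    1.37 -0.31]
[[-0.1, 0.58], [-0.15, 0.57], [-0.2, 0.55], [-0.25, 0.53], [-0.3, 0.51], [-0.34, 0.48], [-0.38, 0.45], [-0.42, 0.41], [-0.46, 0.37], [-0.49, 0.33], [-0.52, 0.28], [-0.54, 0.23], [-0.56, 0.18], [-0.57, 0.13], [-0.58, 0.08], [-0.59, 0.03]]
```

Call:
jog_arm(
  plan=[
    [-0.1,0.58,0,0,0,0,-1],
    [-0.15,0.57,0,0,0,0,-1],
    [-0.2,0.55,0,0,0,0,-1],
    [-0.25,0.53,0,0,0,0,-1],
    [-0.3,0.51,0,0,0,0,-1],
    [-0.34,0.48,0,0,0,0,-1],
    [-0.38,0.45,0,0,0,0,-1],
    [-0.42,0.41,0,0,0,0,-1],
  ],
)

```text
t: 21.05
tool_pos: [0.5344, -0.0277, 0.1478]
tool_rot: [-2.054, -2.376, 0.001]
contact_force: [-4.2, -0.1, 5.7]
opening: 0.013
grip_force: 30.0
```

Call:
jog_arm(
  plan=[
    [-0.46,0.37,0,0,0,0,-1],
    [-0.49,0.33,0,0,0,0,-1],
    [-0.52,0.28,0,0,0,0,-1],
    [-0.54,0.23,0,0,0,0,-1],
    [-0.56,0.18,0,0,0,0,-1],
    [-0.57,0.13,0,0,0,0,-1],
    [-0.58,0.08,0,0,0,0,-1],
    [-0.4,0.03,0,0,0,0,-1],
  ],
)

```text
t: 21.85
tool_pos: [0.5761, -0.102, 0.1476]
tool_rot: [-2.048, -2.368, -0.002]
contact_force: [-17.0, 27.0, 17.7]
opening: 0.0129
grip_force: 31.6
```

Call:
jog_arm(
  plan=[
    [0,0,0,0,0,0,-1],
  ],
)

```text
t: 21.95
tool_pos: [0.576, -0.1018, 0.1476]
tool_rot: [-2.048, -2.368, -0.001]
contact_force: [-12.0, 10.5, 12.2]
opening: 0.013
grip_force: 30.9
```

```bash
python3 - <<'E'
from h import *
st()
E
```

```text
t 21.95 tcp [ 0.576  -0.1018  0.1476] bay mm [-7.4 -0.6] yaw_y 8.3 zt [-0.007  0.008 -1.   ] F [-12.   10.5  12.2] open 0.013 q [-0.3   0.03  1.78  0.01  1.34 -0.45]
```

Call:
jog_arm(
  plan=[
    [0,-0.05,0,0,0,0,-0.3],
    [0,0,0,0,0,0,0],
    [0,0,-0.9,0,0,0,0.3],
    [0,0,-0.9,0,0,0,0.3],
    [0,0,-0.9,0,0,0,0.3],
    [0.5,0,-0.9,0,0,0,0],
    [1,0,0,0,0,0,-1],
    [1,0,0,0,0,0,-1],
  ],
)

```text
t: 22.75
tool_pos: [0.5705, -0.055, 0.2199]
tool_rot: [2.054, 2.375, 0.001]
contact_force: [0.1, -0.2, 0.4]
opening: 0.0148
grip_force: 0.0
```

```bash
python3 - <<'E'
from h import *
st()
p,d=ctrl.get_image("wrist");cv2.imwrite("pics/w4.png",p[:,:,::-1])
E
```

```text
t 22.75 tcp [ 0.5705 -0.055   0.2199] bay mm [-54.5   0.8] yaw_y 8.27 zt [ 0.002 -0.001 -1.   ] F [ 0.1 -0.2  0.4] open 0.0148 q [-0.23 -0.06  1.75 -0.    1.46 -0.37]
```

View pics/w4.png

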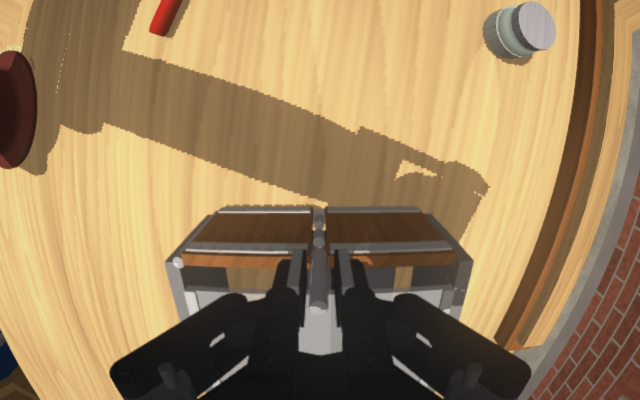

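The wrist view shows both panels nearly flat across the doorway, with the post at (318,300). I'll finish with a push on the post from outside, fingers closed.

Call:
jog_arm(
  plan=[
    [0,0,0.9,0,0,0,-1],
    [0,0,0.9,0,0,0,-1],
    [0,0,0.9,0,0,0,-1],
    [0,0,0.7,0,0,0,-1],
    [-0.5,0,0,0,0,0,-1],
    [-0.5,0,0,0,0,0,-1],
    [-0.3,0,0,0,0,0,-1],
    [-0.2,0,0,0,0,0,-1],
  ],
)

```text
t: 23.6
tool_pos: [0.5752, -0.0859, 0.1527]
tool_rot: [2.054, 2.374, 0.001]
contact_force: [-0.1, 0.5, -0.9]
opening: -0.0003
grip_force: 0.0
```

Call:
jog_arm(
  plan=[
    [-0.15,0,0,0,0,0,-1],
    [-0.1,0,0,0,0,0,-1],
    [0,0,0,0,0,0,-1],
  ],
)

```text
t: 23.9
tool_pos: [0.5752, -0.0892, 0.1519]
tool_rot: [2.054, 2.377, 0.002]
contact_force: [-0.8, 2.0, 1.0]
opening: -0.0004
grip_force: 1.0
```

Call:
jog_arm(
  plan=[
    [-0.1,0,0,0,0,0,-1],
    [0,0,0,0,0,0,-1],
  ],
)

```text
t: 24.1
tool_pos: [0.5752, -0.0892, 0.1519]
tool_rot: [-2.051, -2.375, -0.005]
contact_force: [-2.6, 8.3, 4.3]
opening: 0.0
grip_force: 4.3
```

```bash
python3 - <<'E'
from h import *
st()
E
```

```text
t 24.1 tcp [ 0.5752 -0.0892  0.1519] bay mm [-19.9   0.5] yaw_y 8.38 zt [-0.     0.004 -1.   ] F [-2.6  8.3  4.3] open 0.0 q [-0.28  0.01  1.79  0.    1.34 -0.43]
```

Call:
jog_arm(
  plan=[
    [-0.1,0,0,0,0,0,-1],
    [-0.1,0,0,0,0,0,-1],
    [0,0,0,0,0,0,-1],
  ],
)

```text
t: 24.4
tool_pos: [0.5752, -0.0893, 0.1519]
tool_rot: [-2.045, -2.371, -0.012]
contact_force: [-4.4, 21.0, 8.7]
opening: 0.0
grip_force: 10.6
```

Call:
jog_arm(
  plan=[
    [0.3,0,0,0,0,0,-1],
    [0.9,0,0,0,0,0,-1],
    [0.9,0,-0.5,0,0,0,-1],
    [0.9,0,-1,0,0,0,-1],
    [1,0,-1,0,0,0,-1],
    [1,0,-1,0,0,0,-1],
    [1,0,-1,0,0,0,-1],
    [1,0,0,0,0,0,-1],
  ],
)

```text
t: 25.2
tool_pos: [0.5569, 0.0446, 0.2461]
tool_rot: [2.05, 2.373, 0.007]
contact_force: [0.2, -0.1, 0.5]
opening: 0.0004
grip_force: 0.0
```

Call:
jog_arm(
  plan=[
    [1,0,0,0,0,0,-1],
    [1,0,0,0,0,0,-1],
    [1,0,0,0,0,0,-1],
    [1,0,0,0,0,0,-1],
    [0,0,0,0,0,0,-1],
  ],
)

```text
t: 25.7
tool_pos: [0.5432, 0.1247, 0.242]
tool_rot: [2.05, 2.38, 0.001]
contact_force: [0.0, 0.2, 0.2]
opening: 0.0001
grip_force: 0.0
```

```bash
python3 - <<'E'
from h import *
st()
for n in("top","side"):
    p,d=ctrl.get_image(n);cv2.imwrite(f"pics/{n}4.png",p[:,:,::-1])
a=cv2.resize(cv2.imread("pics/top4.png")[110:250,340:500],None,fx=2.5,fy=2.5,interpolation=3)
b=cv2.resize(cv2.imread("pics/side4.png")[170:310,340:500],None,fx=2.5,fy=2.5,interpolation=3)
cv2.imwrite("pics/fin.png",np.hstack([a,b]))
E
```

```text
t 25.7 tcp [0.5432 0.1247 0.242 ] bay mm [-2.362e+02  1.000e-01] yaw_y 8.53 zt [ 0.001  0.    -1.   ] F [0.  0.2 0.2] open 0.0001 q [ 0.09 -0.12  1.76  0.    1.5  -0.06]
```

View pics/fin.png

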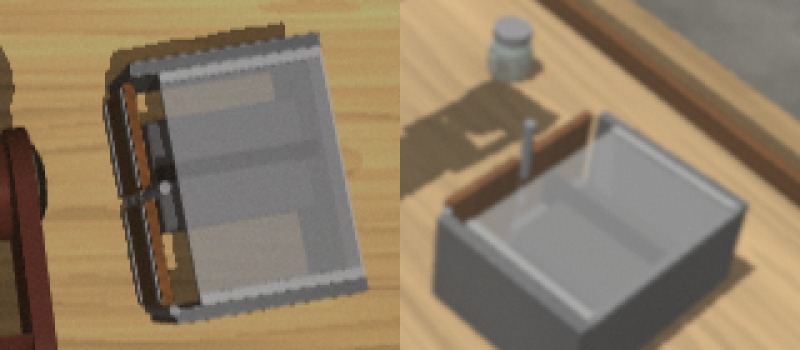

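The pictures show both panels in one straight line across the doorway, with the post in the middle, and the case straight inside. The push on the case stopped at the back wall within 1 mm of where it should, using the shut door as reference. I'll hand it in.

```bash
python3 -c "
from station import ctrl
print(ctrl.finish_job())"
```

```text
the job is handed in; nothing more can be done
None
```

The job is handed in at about 26 s: the door was folded right up, the tool case slid in flat to the back wall, and the door pushed shut flat again; I gave the other things no contact.

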